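Change over the adapter cases

ROBOT

A 7-joint arm with a two-finger parallel gripper is mounted at the origin on a cart in front of the work surface, level with it; the furniture and walls round the work are solid. World frame = base frame: x ahead of the robot, y to its left, z up, the work surface at z = 0. Lengths are in m, angles in degrees, forces in N, time in s.
With the tool pointing down it reaches from about 0.425 to 0.875 m from the base axis. Payload 4.7 kg.
Tool frame: the origin (TCP) lies where the fingers leave the gripper's body, on its centre line; the fingertips stand 70 mm ahead of it and the grasp point (between the pads) lies 51 mm ahead of it (env.tip_reach is the distance from the TCP to the fingertips, in m); z points along the fingers, x is the direction in which the jaws open and shut, and the axes are right-handed (so a half turn about z gives the same grasp; the last joint's range is limited). The gripper opens to 87 mm and grips with 3 to 60 N. Pads are 19 mm wide; open, the fingers measure 117 mm over their backs; the gripper's body (75 mm by 190 mm) begins 51 mm behind the grasp point.
Start: joints at [-70.525, 18.392, -4.016, 83.108, 1.295, 78.541, -3.26], TCP at [0.208, 0.616, 0.292] pointing down, gripper open.
Joint ranges: [-163.93, 163.93], [-17.29, 119.83], [-79.2, 71.16], [3.27, 140.29], [-89.18, 269.18], [5.43, 117.66], [-154.24, 154.24]. Speed limits (degrees/s): [147.25, 147.25, 180, 180, 180, 180, 180].

INTERFACE

Orientations are given as [roll, pitch, yaw] about the fixed x, y, z axes, in that order (R = Rz(yaw) Ry(pitch) Rx(roll)).
In Python, from cell import env, optics, order gives the robot as it stands.
- The arm moves only by the shell command python3 -m creep 'ROWS' [FORCE]. ROWS is JSON, a list of rows, each a list of 7 numbers: the shift along the tool's x, y, z in cm, then the turn, a rotation vector about the tool's x, y, z in rad, then the opening, from 0 (shut) to 1 (fully open). A call has 1 to 20 rows; each row shifts and turns the pose as measured when the row begins, along the tool's axes as they then stand; what a row does not reach is not made up. A row lasts 1/10 s, in which the tool goes at most 50 mm and 8.59 degrees, less where a joint would pass 70% of its speed; a pose out of reach is approached as far as the arm can. A call with a gripper value outside its range is refused whole. The fingers move at their own pace and stop on an object; FORCE is the grip in N (left out, the last holds). Time passes only in rows, so rows that do not move let the fingers close. It gives the time, the measured TCP pose, the force and the opening at its end, in the units of the state.
- env.get_obs(): the state, without advancing time (a new reading comes with each control period).
- optics.read_camera(name): name is "scene" or "top" or "wrist"; returns a dict with "frame" (400x640x3 uint8, blue, green, red), "z_map" (400x640 float32, m along the optical axis (not along the pixel's ray), 0 where there is no reading), "fx", "fy", "cx", "cy" (pixels), "R" (3x3) and "t" (3): a world point X has camera coordinates R X + t; the wrist camera has in their place "hand_eye" (4x4, takes a point from camera to tool coordinates, whose origin is the TCP and whose axes are the tool frame's). Camera axes: x right, y down, z forward; pixel columns grow to the right and rows downward; lengths in m; the calibration is good to about 2 mm. A picture is of the moment at which its call begins: read the wrist's pose just before it.
- order.sign_off(): hands the job in, once; it reports no verdict.
The state is a dict: "time_s": time; "qpos": joint angles; "joint_velocities": joint speeds; "effort": joint torques, N m; "tool_pos": TCP position; "tool_rot": TCP orientation; "force": force on the tool from outside, world axes, zero at the start; "wrist_torque": the same for the moment, N m; "grip_width": finger opening in m.
Only numpy, scipy, OpenCV 4.12 (cv2) and the standard library are available. Lean on these libraries where they do the work, as an engineer would, in place of code of your own. Each camera call takes 0.05 s, during which the arm holds its last target. There are 200 camera calls.

TASK

We are done with the green adapters and need the blue ones: with your fingertips, first tip the open green lid forward so that it falls fully shut, and then flip the blue lid up and over until it leans back on its stop and stays open by itself. It only takes pushing: pick nothing up, leave both cases standing where they are with their adapters inside, and leave the other things on the table alone.

Things in the scene. Friction and masses are not known exactly. Their poses are not given: they have to be found in the camera images.
- blue_case: grey case with a blue lid, 90 mm front to back, 110 wide, rim 50 high, 1.6 kg, loose on rubber feet; holds two blue adapters. Origin: centre of underside; x from its front (thumb tab, robot side) to its hinge side, y along its width, z up. The cases may stand in either place, turned up to 0.3 rad
- blue_lid (a joint): blue lid: 0 shut flat, 1.95 leaning back on its stop. Plate 94 mm from hinge to front, 112 wide, 5 thick, underside 1 mm above the axis; 0.1 kg. No latch; free hinge, damped (0.03 N m s/rad): falls softly shut from below about 1.4 rad, back onto its stop from above 1.5; 1 to 3 N at the tab lift it; starts at 0 (shut)
- blue_lid_tab (a point): middle of the free edge of the blue lid's thumb tab: 60 mm wide, 4 thick, rising forward from the lid's front edge at 40 degrees over 22 mm, so a fingertip fits under it. Lid shut: 118 mm in front of the hinge axis, 21 mm above it, 71 mm above the table, 24 mm in front of the case's front wall. Turns with the lid (z: outer face normal)
- blue_lid_hinge (a point): middle of the hinge axis of the blue case, at its far rim, 49 mm behind the case's origin and 50 mm above the table; the axis runs along the case's y
- blue_adapter_1: small blue fibre adapter, about 30x22x13 mm, lying on the floor of the blue case; origin at its underside
- blue_adapter_2: small blue fibre adapter, about 30x22x13 mm, lying on the floor of the blue case; origin at its underside
- green_case: grey case with a green lid, 90 mm front to back, 110 wide, rim 50 high, 1.6 kg, loose on rubber feet; holds two green adapters. Origin: centre of underside; x from its front (thumb tab, robot side) to its hinge side, y along its width, z up. The cases may stand in either place, turned up to 0.3 rad
- green_lid (a joint): green lid: 0 shut flat, 1.95 leaning back on its stop. Plate 94 mm from hinge to front, 112 wide, 5 thick, underside 1 mm above the axis; 0.1 kg. No latch; free hinge, damped (0.03 N m s/rad): falls softly shut from below about 1.4 rad, back onto its stop from above 1.5; 1 to 3 N at the tab lift it; starts at 1.95 (open)
- green_lid_tab (a point): middle of the free edge of the green lid's thumb tab: 60 mm wide, 4 thick, rising forward from the lid's front edge at 40 degrees over 22 mm, so a fingertip fits under it. Lid shut: 118 mm in front of the hinge axis, 21 mm above it, 71 mm above the table, 24 mm in front of the case's front wall. Turns with the lid (z: outer face normal)
- green_lid_hinge (a point): middle of the hinge axis of the green case, at its far rim, 49 mm behind the case's origin and 50 mm above the table; the axis runs along the case's y
- green_adapter_1: small green fibre adapter, about 30x22x13 mm, lying on the floor of the green case; origin at its underside
- green_adapter_2: small green fibre adapter, about 30x22x13 mm, lying on the floor of the green case; origin at its underside
- sleeve_vial: clear tube with a blue cap, 30 mm across, 75 mm high, standing behind the cases; origin at its foot; leave alone
- marker: red and white marker pen, 135 mm long, 17 mm thick, lying on the table in front of the cases; leave alone
- side_cutter: side cutter with red handles, 133x41x13 mm, lying on the table to the right; leave alone

How it is judged (in metres and radians):
On the way, in this order (a step that is already met when the one before it is completed fails the run):
1. the green lid is shut while the blue one is still shut (value of joint green_lid below 0.06 rad and value of joint blue_lid below 0.15 rad), for 0.2 s.
2. the blue lid leans back on its stop (value of joint blue_lid above 1.85 rad and value of joint green_lid below 0.06 rad), for 0.2 s.
At the end, for the whole second after the job is handed in: the green lid is shut (below 0.06 rad), the blue lid stands open by itself on its stop (above 1.85 rad) and is at rest, both cases are within 25 mm of where they stood, and each adapter is in its case (within 70 mm of the case's origin) (all of step 2 and velocity of joint blue_lid below 0.1 rad/s and distance of each of blue_case, green_case from where it was at the start of the episode below 0.025 m and distance between each of blue_adapter_1, blue_adapter_2 and blue_case below 0.07 m and distance between each of green_adapter_1, green_adapter_2 and green_case below 0.07 m); the robot touches nothing.
It fails at once if a case is shoved by more than 25 mm or lifted (distance of any of blue_case, green_case from where it was at the start of the episode above 0.025 m or height (world z) of any of blue_case, green_case above 0.012 m).
It fails at once if an adapter is lifted or leaves its case (height (world z) of any of blue_adapter_1, blue_adapter_2, green_adapter_1, green_adapter_2 above 0.04 m or not (distance between blue_adapter_1 and blue_case below 0.07 m) or not (distance between blue_adapter_2 and blue_case below 0.07 m) or not (distance between green_adapter_1 and green_case below 0.07 m) or not (distance between green_adapter_2 and green_case below 0.07 m)).
It fails at once if the vial, the marker or the side cutter is moved by more than 20 mm (distance of any of sleeve_vial, marker, side_cutter from where it was at the start of the episode above 0.02 m).
It also fails if it takes over 54 s, if anything falls off the work surface, if the arm or the gripper's body presses on something with over 40 N, if the wrist force passes 120 N, or if a joint passes its speed limit or range.

## Working session

There is one attempt and no reset: what is moved stays moved. The work goes in short steps, Python scripts to look and compute and a shell command to move; the robot and the scene stay as the last step left them, time stands still between calls to the robot, and variables do not carry over. Pictures are saved under pics/ and viewed, on a budget of 10 in all, crops included, one or two more only if the job needs it, and the job is handed in when it is done.

```bash
mkdir -p pics; ls; python3 - <<'E'
from cell import env, optics, order
import cv2,numpy as np
o=env.get_obs();print({k:np.round(v,3) for k,v in o.items()},env.tip_reach)
a=optics.read_camera("scene");b=optics.read_camera("top")
for n,c in(("scene",a),("top",b)):
    cv2.imwrite(f"pics/{n}0.png",c["frame"]); np.savez(f"{n}0.npz",**c)
    print(n,c["fx"],c["cx"],c["cy"],np.round(c["R"],3).tolist(),np.round(c["t"],3), "campos",np.round(-np.array(c["R"]).T@c["t"],3))
E
```

```text
pics
{'time_s': np.float64(0.0), 'qpos': array([-70.526,  18.438,  -4.016,  83.174,   1.295,  78.539,  -3.259]), 'joint_velocities': array([-0.052,  0.015,  0.046,  0.104,  0.092,  0.078, -0.005]), 'effort': array([-0.0000e+00, -4.9129e+01, -4.0400e-01, -3.1253e+01, -6.4000e-02,
        4.4000e-02,  0.0000e+00]), 'tool_pos': array([0.208, 0.615, 0.291]), 'tool_rot': array([1.79994e+02, 1.06000e-01, 7.13370e+01]), 'force': array([0.391, 0.329, 0.383]), 'wrist_torque': array([-0.008, -0.036,  0.   ]), 'grip_width': np.float64(0.087)} 0.0697
scene 518.9187631303633 322.5290200543536 202.4741759615384 [[0.508, -0.861, -0.018], [-0.352, -0.189, -0.917], [0.786, 0.472, -0.399]] [-0.463  0.226  0.871] campos [-0.37  -0.767  0.546]
top 453.85635281521775 316.80978147145856 196.52043427620123 [[0.007, -1.0, 0.015], [-0.994, -0.009, -0.111], [0.111, -0.014, -0.994]] [-0.231  0.561  0.869] campos [ 0.462 -0.214  0.929]
```

View pics/scene0.png

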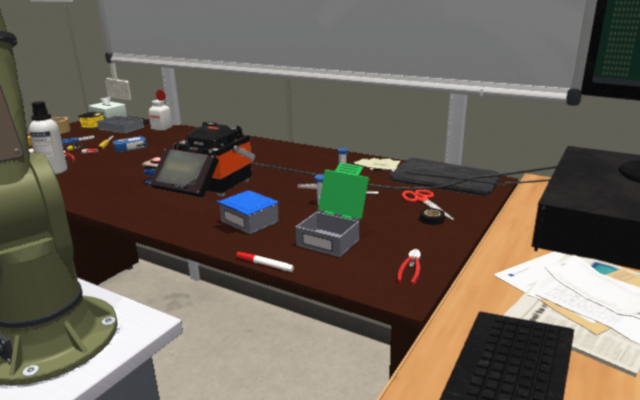

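View pics/top0.png

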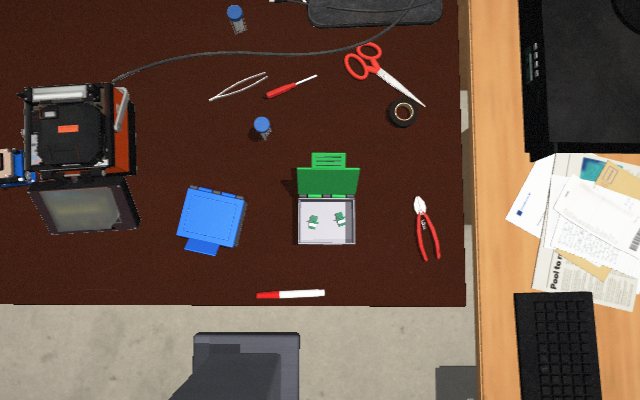

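The top view shows the blue case (lid shut) around (211,218), turned slightly, with its tab at (202,247). The green case is around (327,220) with its lid open, hinge line at about row 196 and tab at (328,160). The vial is at (262,127), the marker at (290,294), and the cutter at (427,230). Next I'll measure the poses.

```bash
cat > m.py <<'E'
import numpy as np,cv2
def world(c):
    z=c["z_map"]; v,u=np.mgrid[:400,:640]
    P=np.stack([(u-c["cx"])/c["fx"]*z,(v-c["cy"])/c["fy"]*z,z],-1)
    return (P-np.array(c["t"]))@np.array(c["R"])
def show(c,tag):
    W=world(c);f=c["frame"].astype(int);b,g,r=f[...,0],f[...,1],f[...,2];ok=c["z_map"]>0
    near=ok&(W[...,0]>.3)&(W[...,0]<.8)&(abs(W[...,1]+.2)<.25)&(W[...,2]>.02)
    B=near&(b>150)&(r<90); G=near&(g>90)&(r<90)&(b<110)
    return W,B,G,near
E
python3 - <<'E'
from m import *
for n in("top","scene"):
    c=np.load(n+"0.npz");W,B,G,near=show(c,n)
    for nm,M in(("B",B),("G",G)):
        P=W[M]
        if nm=="B":
            P=P[(P[:,1]>-.15)&(P[:,0]<.6)]; 
            T=P[abs(P[:,2]-.056)<.005]
            print(n,"lid med z",np.median(P[:,2]),len(T))
            (cx,cy),s,a=cv2.minAreaRect(T[:,:2].astype(np.float32));print(" rect",cx,cy,s,a)
            Q=P[P[:,2]>.064];print(" tab",Q.mean(0) if len(Q) else 0,Q.min(0),Q.max(0))
        else:
            P=P[P[:,2]>.045]
            d=P-P.mean(0);print(n,"G mean",P.mean(0),P.min(0),P.max(0));u,s,v=np.linalg.svd(d,full_matrices=False);print(" normal",v[2],"axes",v[:2])
            for q in np.linspace(.05,.17,9):
                R=P[abs(P[:,2]-q)<.008]
                if len(R):print("  z%.3f n%d x%.3f y %.3f..%.3f"%(q,len(R),R[:,0].mean(),R[:,1].min(),R[:,1].max()))
c=np.load("top0.npz");W,*_=show(c,"")
# green case rim: front edge rows & points; vial, marker
for nm,(u0,u1,v0,v1,zl) in dict(rim=(290,362,190,250,.042),vial=(245,280,110,145,.03),marker=(250,330,285,302,.006),tablet=(20,145,75,240,.03)).items():
    P=W[v0:v1,u0:u1].reshape(-1,3);P=P[P[:,2]>zl]
    if nm=="rim":
        P=P[P[:,2]<.056]; P=P.astype(np.float32);print(nm,cv2.minAreaRect(P[:,:2].copy()))
    print(nm,P.min(0),P.max(0))
E
```

```text
top lid med z 0.057759567469739696 2935
 rect 0.5185791850090027 -0.02132563292980194 (0.11181158572435379, 0.10630380362272263) 77.93974304199219
 tab [ 0.45853713 -0.00799596  0.06964936] [ 0.44661387 -0.03760143  0.06400075] [0.47241781 0.02113278 0.07647055]
top G mean [ 0.59064853 -0.24376348  0.11085614] [ 0.559291   -0.3002768   0.05074938] [ 0.62706244 -0.18928507  0.15747105]
 normal [-0.88677814 -0.00472732  0.46217116] axes [[ 0.46212332  0.00858262  0.88677414]
 [ 0.00815871 -0.99995199  0.00542628]]
  z0.050 n114 x0.564 y -0.293..-0.192
  z0.065 n249 x0.570 y -0.300..-0.190
  z0.080 n262 x0.576 y -0.300..-0.190
  z0.095 n272 x0.582 y -0.299..-0.191
  z0.110 n290 x0.588 y -0.300..-0.189
  z0.125 n300 x0.594 y -0.300..-0.190
  z0.140 n507 x0.604 y -0.300..-0.190
  z0.155 n273 x0.619 y -0.274..-0.214
scene lid med z 0.05605269896286389 735
 rect 0.5187416672706604 -0.024546392261981964 (0.11559638381004333, 0.10669339448213577) 77.29814147949219
 tab [ 0.45222464 -0.01524341  0.0710355 ] [ 0.44687849 -0.03835584  0.06596407] [0.45866905 0.01506489 0.07348042]
scene G mean [
[... 280 characters left out ...]

  z0.065 n333 x0.572 y -0.302..-0.132
  z0.080 n329 x0.577 y -0.303..-0.192
  z0.095 n336 x0.583 y -0.302..-0.190
  z0.110 n339 x0.589 y -0.302..-0.190
  z0.125 n341 x0.595 y -0.302..-0.190
  z0.140 n316 x0.605 y -0.302..-0.190
  z0.155 n90 x0.621 y -0.277..-0.216
rim ((0.518063485622406, -0.2448573261499405), (0.09835968166589737, 0.1093786284327507), 0.39558935165405273)
rim [ 0.4686972  -0.29939505  0.042217  ] [ 0.5674075  -0.18990587  0.05599248]
vial [ 0.46217771 -0.21446288  0.03017675] [ 0.71295447 -0.10438827  0.9294105 ]
marker [ 0.35537489 -0.24082472  0.00660669] [ 0.46217771 -0.10776187  0.9294105 ]
tablet [ 0.46217771 -0.21446288  0.03000446] [0.80919318 0.36078815 0.9294105 ]
```

```bash
python3 - <<'E'
from m import *
c=np.load("top0.npz");W=world(c);ok=c["z_map"]>0
for nm,(u0,u1,v0,v1,zl) in dict(vial=(250,275,112,140,.03),vialtop=(250,275,112,140,.068),marker=(250,330,285,302,.006),splicer=(20,145,75,240,.03),cutter=(405,450,190,265,.006)).items():
    P=W[v0:v1,u0:u1][ok[v0:v1,u0:u1]];P=P[P[:,2]>zl];print(nm,P.min(0).round(3),P.max(0).round(3))
E
python3 -m creep '[[0,4,-1,0,0,0.07,0],[0,4.5,-1,0,0,0.077,0],[0,4.5,-1,0,0,0.077,0],[0,4.5,-1,0,0,0.077,0],[0,4.5,-1,0,0,0.077,0],[0,4.5,-1,0,0,0.077,0],[0,4.5,-1,0,0,0.077,0],[0,4.5,-1,0,0,0.077,0],[0,4.5,0,0,0,0.077,0],[0,4.5,0,0,0,0.077,0],[0,4.5,0,0,0,0.077,0],[0,4.5,0,0,0,0.077,0],[0,4.5,0,0,0,0.077,0],[0,4.5,0,0,0,0.077,0],[0,4.5,0,0,0,0.077,0],[0,4.5,0,0,0,0.077,0]]' 20
```

```text
vial [ 0.682 -0.133  0.03 ] [ 0.713 -0.104  0.082]
vialtop [ 0.682 -0.133  0.069] [ 0.713 -0.104  0.082]
marker [ 0.355 -0.241  0.007] [ 0.38  -0.108  0.022]
splicer [0.484 0.114 0.03 ] [0.809 0.361 0.185]
cutter [ 0.437 -0.491  0.006] [ 0.568 -0.424  0.018]
time_s: 1.7
tool_pos: [0.6248, 0.0732, 0.3626]
tool_rot: [179.3, 0.9, -0.6]
force: [0.7, -1.0, -0.0]
grip_width: 0.0004
```

```bash
python3 -m creep '[[0.7,4,0,0,0,0,0],[0.7,4,0,0,0,0,0],[0.7,4,0,0,0,0,0],[0.7,4,0,0,0,0,0],[0.7,4,0,0,0,0,0],[0.7,4,0,0,0,0,0],[0.7,4,0,0,0,0,0],[0.7,4,0,0,0,0,0],[0,0,3,0,0,0,0],[0,0,3,0,0,0,0],[0,0,3,0,0,0,0],[0,0,2.5,0,0,0,0],[0,0,2.5,0,0,0,0],[0,0,0,0,0,0,0]]'
```

```text
time_s: 3.1
tool_pos: [0.6686, -0.275, 0.2125]
tool_rot: [179.1, 1.6, -1.5]
force: [0.3, 1.7, 0.1]
grip_width: 0.0003
```

```bash
python3 -m creep '[[0,-1.5,0,0,0,0,0],[0,-1.5,0,0,0,0,0],[-1,0,0,0,0,0,0],[-1,0,0,0,0,0,0],[-1,0,0,0,0,0,0],[-1,0,0,0,0,0,0],[-1,0,0,0,0,0,0],[-1,0,0,0,0,0,0],[-1,0,0,0,0,0,0]]'
```

```text
time_s: 4.0
tool_pos: [0.5966, -0.2405, 0.2207]
tool_rot: [179.0, 1.0, -1.4]
force: [-0.6, -0.2, 0.4]
grip_width: 0.0004
```

```bash
python3 -m creep '[[-1,0,0,0,0,0,0],[-1,0,0,0,0,0,0],[-1,0,0,0,0,0,0],[-1,0,0,0,0,0,0],[-1,0,0,0,0,0,0],[-1,0,0,0,0,0,0],[-1,0,0,0,0,0,0],[0,0,0,0,0,0,0],[0,0,-2,0,0,0,0],[0,0,-3,0,0,0,0],[0,0,-3,0,0,0,0],[0,0,0,0,0,0,0],[0,0,0,0,0,0,0],[0,0,0,0,0,0,0],[0,0,0,0,0,0,0]]'; python3 - <<'E'
from m import *
from cell import optics
import cv2
c=optics.read_camera("scene");cv2.imwrite("pics/scene1.png",cv2.resize(c["frame"][150:300,150:450],None,fx=2,fy=2))
W,B,G,near=show(c,"");P=W[G];P=P[(P[:,1]<-.15)&(P[:,0]<.6)];print(len(P),np.percentile(P,[1,50,99],axis=0).round(3))
P=W[B];P=P[(P[:,1]>-.15)&(P[:,0]<.6)];print(len(P),np.percentile(P,[1,50,99],axis=0).round(3))
E
```

```text
time_s: 5.5
tool_pos: [0.519, -0.237, 0.3022]
tool_rot: [179.1, 1.2, -1.5]
force: [0.7, -0.1, -0.3]
grip_width: 0.0004
999 [[ 0.444 -0.302  0.05 ]
 [ 0.509 -0.256  0.056]
 [ 0.564 -0.193  0.078]]
626 [[ 0.454 -0.077  0.053]
 [ 0.517 -0.022  0.056]
 [ 0.573  0.034  0.072]]
```

Green looks shut, with its plate at z≈0.056. Now I'll turn and tilt the tool sideways so a fingertip can get under the blue tab from the right.

```bash
cat > d.py <<'E'
# tool-frame shift (cm) and turn (rad) to goal: python3 d.py f s z tilt_deg  (tip in blue case frame, mm)
import sys,numpy as np
from scipy.spatial.transform import Rotation as Ro
from cell import env
H=np.array([.567,-.031,0]);yaw=-12.
f,s,z,t=map(float,sys.argv[1:5])
o=env.get_obs();p=np.array(o["tool_pos"]);R=Ro.from_euler("xyz",o["tool_rot"],degrees=True)
C=Ro.from_euler("z",yaw,degrees=True);G=C*Ro.from_euler("x",180+t,degrees=True)
tip=H+C.apply([-f/1e3,s/1e3,z/1e3]);tcp=tip-G.apply([0,0,.0697])
cur=C.inv().apply(p+R.apply([0,0,.0697])-H)*1e3
print("tip now f,s,z",np.round([-cur[0],cur[1],cur[2]],1),"goal tcp",tcp.round(3),"force",np.round(o["force"],1))
print("shift cm",(R.inv().apply(tcp-p)*100).round(2),"turn",(R.inv()*G).as_rotvec().round(3),"q",np.round(o["qpos"],0))
E
python3 -m creep '[[-2.2,-3,0,0,0,0.09,0],[-2.2,-3,0,0,0,0.09,0],[-2.2,-3,0,0,0,0,0],[-2.2,-3,0,0,0,0,0],[0,0,0,0.12,0,0,0],[0,0,0,0.12,0,0,0],[0,0,0,0.12,0,0,0],[0,0,0,0.12,0,0,0],[0,0,0,0.12,0,0,0],[0,0,0,0.12,0,0,0],[0,0,0,0.12,0,0,0],[0,0,0,0,0,0,0]]'; python3 d.py 115 -60 68 50
```

```text
time_s: 6.75
tool_pos: [0.4442, -0.0975, 0.2937]
tool_rot: [-131.4, 1.4, -12.0]
force: [0.5, -0.2, -2.0]
grip_width: 0.0005
tip now f,s,z [107.5 -38.3 247.6] goal tcp [ 0.431 -0.118  0.113] force [ 0.5 -0.2 -2. ]
shift cm [-0.41 15.09 10.26] turn [ 0.025  0.016 -0.019] q [ -9.   7.  48. 111. -46.  93.  37.]
```

```bash
python3 -m creep '[[-0.1,2.5,1.7,0.025,0.016,-0.019,0],[-0.1,2.5,1.7,0,0,0,0],[-0.1,2.5,1.7,0,0,0,0],[-0.1,2.5,1.7,0,0,0,0],[0,2.5,1.7,0,0,0,0],[0,2,1.4,0,0,0,0],[0,0,0,0,0,0,0]]'; python3 d.py 115 -60 68 50
python3 - <<'E'
from cell import optics
import cv2
c=optics.read_camera("scene");cv2.imwrite("pics/scene2.png",cv2.resize(c["frame"][150:290,180:420],None,fx=3,fy=3))
E
```

```text
time_s: 7.45
tool_pos: [0.4366, -0.1126, 0.1128]
tool_rot: [-131.0, 0.2, -11.3]
force: [-0.7, 0.4, 0.2]
grip_width: 0.0002
tip now f,s,z [111.3 -54.3  67.1] goal tcp [ 0.431 -0.118  0.113] force [-0.7  0.4  0.2]
shift cm [-0.45  0.42 -0.48] turn [0.017 0.011 0.005] q [ -1.  27.  44. 118. -57.  87.  61.]
```

View pics/scene2.png

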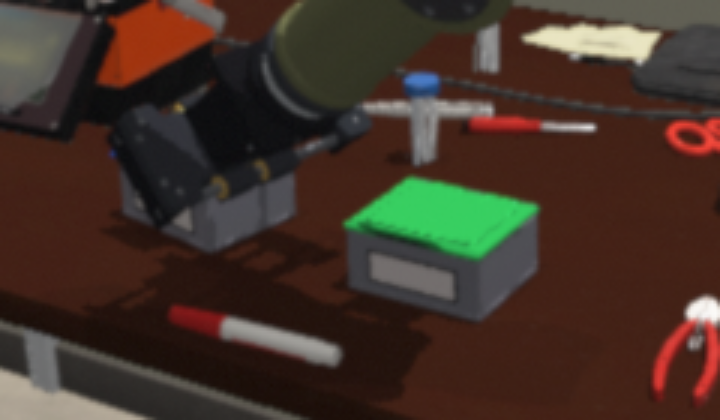

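The scene crop shows the green lid flat on its case at (445,215). The gripper stands tilted over the front right of the blue case at (200,180) and hides the tab, so I'll check with the wrist camera.

```bash
python3 - <<'E'
from cell import optics
import cv2,numpy as np
w=optics.read_camera("wrist");t=optics.read_camera("top")
cv2.imwrite("pics/w3.png",np.hstack([cv2.resize(w["frame"],(500,312)),cv2.resize(t["frame"][180:280,165:261],(300,312))]))
print(np.round(w["hand_eye"],3))
E
```

```text
[[ 1.     0.001 -0.     0.   ]
 [-0.     0.963  0.268 -0.074]
 [ 0.001 -0.268  0.963 -0.093]
 [ 0.     0.     0.     1.   ]]
```

View pics/w3.png

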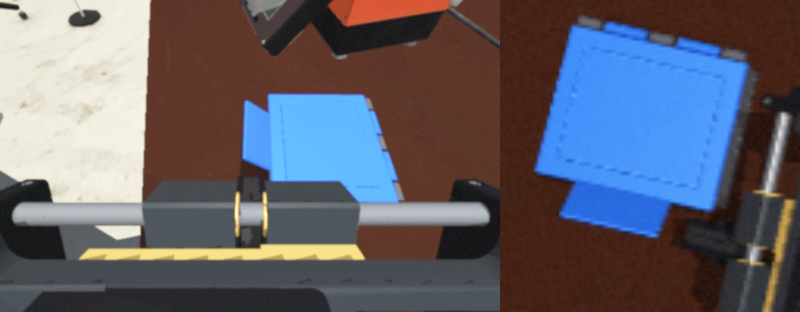

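The top crop shows the fingers at (710,235) just right of the tab's right edge (about (660,220)), clear of the lid's front edge. I'll line up and insert.

```bash
python3 d.py 113 -60 60 50; python3 -m creep '[[-0.2,0.8,-0.1,0.015,0.01,0,0],[0,0,0,0,0,0,0]]'; python3 d.py 113 -60 60 50;python3 d.py 113 -14 22 50
```

```text
tip now f,s,z [108.9 -54.8  70.9] goal tcp [ 0.433 -0.118  0.105] force [-0.4  0.6 -0.1]
shift cm [-0.46  1.26  0.32] turn [0.015 0.005 0.01 ] q [ -1.  27.  44. 118. -57.  87.  61.]
time_s: 7.8
tool_pos: [0.4365, -0.1195, 0.1135]
tool_rot: [-130.0, -1.0, -11.7]
force: [-0.4, 0.6, -1.2]
grip_width: 0.0004
tip now f,s,z [108.7 -60.3  68.8] goal tcp [ 0.433 -0.118  0.105] force [-0.4  0.6 -1.2]
shift cm [-0.39  0.64  0.58] turn [-0.    -0.007  0.016] q [  0.  28.  44. 118. -58.  87.  63.]
tip now f,s,z [108.7 -60.3  68.8] goal tcp [ 0.442 -0.073  0.067] force [-0.4  0.6 -1.2]
shift cm [-0.43  0.6   6.55] turn [-0.    -0.007  0.016] q [  0.  28.  44. 118. -58.  87.  63.]
```

```bash
python3 -m creep '[[-0.4,0.7,0,0,0,0,0],[0,0,0.6,0,0,0,0],[0,0,0,0,0,0,0]]'; python3 d.py 113 -14 22 50;
```

```text
time_s: 8.1
tool_pos: [0.433, -0.1195, 0.105]
tool_rot: [-130.0, -1.1, -11.8]
force: [0.8, -0.5, -0.2]
grip_width: 0.0007
tip now f,s,z [112.  -61.   60.2] goal tcp [ 0.442 -0.073  0.067] force [ 0.8 -0.5 -0.2]
shift cm [-0.09 -0.1   6.06] turn [ 0.    -0.01   0.017] q [  1.  28.  44. 118. -58.  87.  64.]
```

```bash
python3 -m creep '[[-0.1,0,1.5,0,0,0.017,0],[0,0,1.5,0,0,0,0],[0,0,1.5,0,0,0,0],[0,0,1.2,0,0,0,0],[0,0,0,0,0,0,0]]'; python3 d.py 113 -14 22 50;python3 - <<'E'
from cell import optics
import cv2,numpy as np
w=optics.read_camera("wrist");t=optics.read_camera("top")
cv2.imwrite("pics/w4.png",np.hstack([cv2.resize(w["frame"],(500,312)),cv2.resize(t["frame"][180:280,165:261],(300,312))]))
E
```

```text
time_s: 8.6
tool_pos: [0.442, -0.0711, 0.0646]
tool_rot: [-129.9, -0.2, -12.4]
force: [-0.4, 0.4, -0.2]
grip_width: 0.0004
tip now f,s,z [113.5 -11.8  19.8] goal tcp [ 0.442 -0.073  0.067] force [-0.4  0.4 -0.2]
shift cm [ 0.1  -0.03 -0.31] turn [-0.001 -0.007 -0.001] q [ -2.  31.  41. 121. -63.  82.  65.]
```

View pics/w4.png

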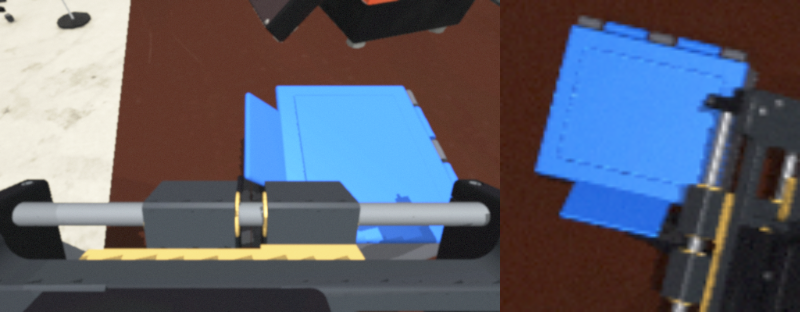

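The fingers are now under the tab's right part, with no contact force. Now I'll lift.

```bash
python3 -m creep '[[-0.5,-0.77,-0.64,0,0,0,0],[0,-0.77,-0.64,0,0,0,0],[0.3,-0.77,-0.64,0,0,0,0],[0,0,0,0,0,0,0]]'; python3 d.py 110 -14 67 50
python3 -m creep '[[0.3,-0.77,-0.64,0,0,0,0],[0.4,-0.77,-0.64,0,0,0,0],[0,0,0,0,0,0,0]]'; python3 d.py 101 -14 83 50;python3 - <<'E'
from cell import optics
import cv2,numpy as np
w=optics.read_camera("wrist");t=optics.read_camera("top")
cv2.imwrite("pics/w5.png",np.hstack([cv2.resize(w["frame"],(500,312)),cv2.resize(t["frame"][180:280,165:261],(300,312))]))
E
```

```text
time_s: 9.1
tool_pos: [0.4401, -0.0742, 0.0991]
tool_rot: [-130.1, -0.4, -12.6]
force: [0.2, 0.2, -0.8]
grip_width: 0.0003
tip now f,s,z [114.2 -15.3  54.2] goal tcp [ 0.445 -0.074  0.112] force [ 0.2  0.2 -0.8]
shift cm [ 0.52 -1.06 -0.72] turn [ 0.001 -0.012 -0.001] q [ -4.  26.  43. 121. -60.  83.  61.]
time_s: 9.4
tool_pos: [0.4479, -0.0764, 0.1219]
tool_rot: [-130.1, -0.5, -12.7]
force: [-1.2, -0.5, -0.6]
grip_width: 0.0005
tip now f,s,z [106.  -15.9  77. ] goal tcp [ 0.454 -0.076  0.128] force [-1.2 -0.5 -0.6]
shift cm [ 0.61 -0.57 -0.23] turn [ 0.002 -0.015 -0.   ] q [ -5.  24.  44. 120. -59.  84.  58.]
```

View pics/w5.png

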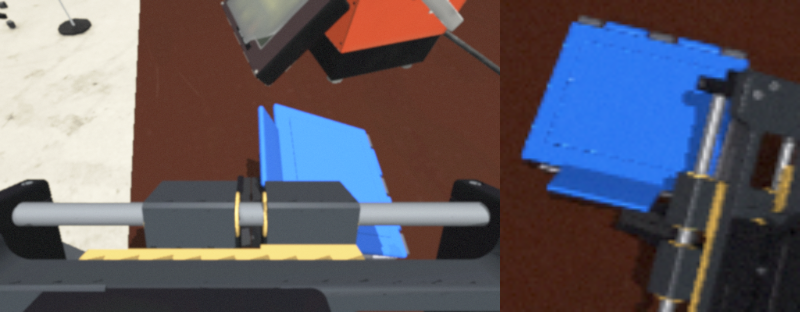

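The lid is up roughly 25°, riding on the fingers. I'll continue along the arc.

```bash
python3 -m creep '[[0.5,-0.46,-0.39,0,0,0,0],[0.58,-0.54,-0.45,0,0,0,0],[0.58,-0.54,-0.45,0,0,0,0],[0.7,-0.46,-0.39,0,0,0,0],[0.7,-0.46,-0.39,0,0,0,0]]'; python3 d.py 60 -14 118 50
```

```text
time_s: 10.0
tool_pos: [0.4768, -0.0824, 0.1544]
tool_rot: [-130.0, -0.1, -12.6]
force: [-1.2, -0.7, 1.0]
grip_width: 0.0007
tip now f,s,z [ 76.9 -15.7 109.6] goal tcp [ 0.494 -0.084  0.163] force [-1.2 -0.7  1. ]
shift cm [ 1.75 -0.76 -0.4 ] turn [ 0.    -0.009 -0.005] q [ -5.  23.  44. 116. -59.  86.  53.]
```

```bash
python3 -m creep '[[0.8,-0.35,-0.29,0,0,0,0],[0.8,-0.35,-0.29,0,0,0,0],[0.8,0,0,0,0,0,0],[0.8,0,0,0,0,0,0]]'; python3 d.py 0 -14 118 50;python3 - <<'E'
from cell import optics
import cv2,numpy as np
w=optics.read_camera("scene");t=optics.read_camera("top")
cv2.imwrite("pics/w6.png",np.hstack([cv2.resize(w["frame"][140:265,200:400],(500,312)),cv2.resize(t["frame"][170:270,165:261],(300,312))]))
E
```

```text
time_s: 10.4
tool_pos: [0.5118, -0.0896, 0.1674]
tool_rot: [-129.8, -0.3, -12.5]
force: [-0.7, 0.1, 0.8]
grip_width: 0.0005
tip now f,s,z [ 41.1 -15.2 122.8] goal tcp [ 0.553 -0.097  0.163] force [-0.7  0.1  0.8]
shift cm [4.18 0.26 0.44] turn [-0.003 -0.01  -0.002] q [ -5.  26.  43. 111. -60.  88.  51.]
```

View pics/w6.png

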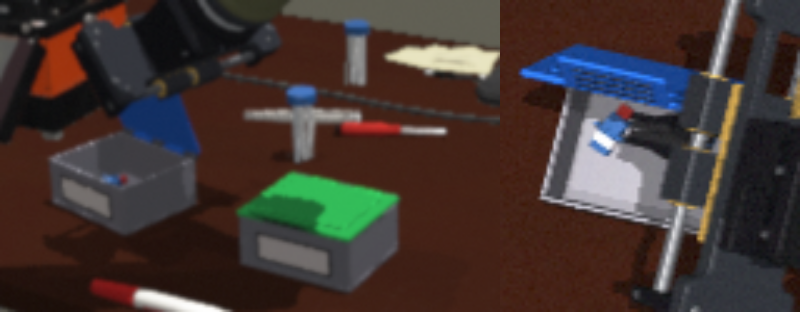

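The lid stands near vertical with the case in place and an adapter visible. I'll push it past the balance point, then back off.

```bash
python3 -m creep '[[0.8,0,0,0,0,0,0],[0.8,0,0,0,0,0,0],[0.8,0,0,0,0,0,0],[0.8,0,0,0,0,0,0],[0.8,0,0,0,0,0,0],[0.5,0,0,0,0,0,0],[0,0,0,0,0,0,0],[0,0,0,0,0,0,0]]'; python3 d.py 0 -14 118 50
python3 -m creep '[[-1,0,0,0,0,0,0],[-3,0,0,0,0,0,0],[-2,-1.5,-1.3,0,0,0,0],[-1,-3,-2.6,0,0,0,0],[0,-3,-2.6,0,0,0,0],[0,-3,-2.6,0,0,0,0],[0,-3,-2.6,0,0,0,0],[0,0,-4,0,0,0,0],[0,0,-4,0,0,0,0],[0,0,0,0,0,0,0],[0,0,0,0,0,0,0],[0,0,0,0,0,0,0]]'
python3 - <<'E'
from cell import optics
from m import *
w=optics.read_camera("scene");t=optics.read_camera("top")
cv2.imwrite("pics/w7.png",np.hstack([cv2.resize(w["frame"][140:265,200:400],(400,250)),cv2.resize(t["frame"][100:300,165:405],(300,250))]))
for n,c in(("scene",w),("top",t)):
    W,B,G,_=show(c,"")
    P=W[B];P=P[(P[:,1]>-.12)&(P[:,0]<.65)&(P[:,0]>.55)&(P[:,2]>.06)&(P[:,2]<.13)]
    if len(P)>50:
        v=np.linalg.svd(P-P.mean(0),full_matrices=False)[2][2];v=v if v[2]>0 else -v;print(n,"blue lid angle",np.arccos(v[2]),len(P),P.mean(0))
    P=W[G];P=P[(P[:,1]<-.15)&(P[:,0]<.56)&(P[:,0]>.475)&(P[:,2]<.075)]
    if len(P)>50:
        v=np.linalg.svd(P-P.mean(0),full_matrices=False)[2][2];print(n,"green tilt",np.arccos(abs(v[2])),np.median(P[:,2]))
E
```

```text
time_s: 11.3
tool_pos: [0.5603, -0.1004, 0.1649]
tool_rot: [-130.0, -0.2, -12.6]
force: [-0.2, -0.5, 0.2]
grip_width: 0.0001
tip now f,s,z [ -8.6 -15.9 120.1] goal tcp [ 0.553 -0.097  0.163] force [-0.2 -0.5  0.2]
shift cm [-0.79  0.05  0.27] turn [ 0.    -0.01  -0.004] q [ -3.  31.  41. 104. -63.  90.  49.]
time_s: 12.5
tool_pos: [0.4624, -0.1463, 0.4002]
tool_rot: [-129.5, 0.3, -12.5]
force: [0.4, 0.1, 0.2]
grip_width: 0.0003
scene blue lid angle 1.1904034616397396 929 [ 0.58632161 -0.04088561  0.09508066]
scene green tilt 0.00988746292958194 0.05621747225551312
top blue lid angle 1.189637777744852 1090 [ 0.58551921 -0.03749605  0.09620429]
top green tilt 0.008990581104599929 0.056684559497725315
```

View pics/w7.png

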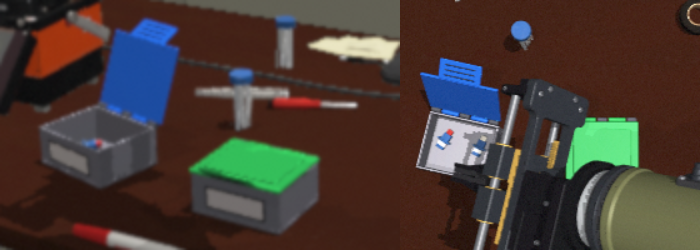

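Both cameras put the blue lid plane at 1.19 rad on its far side, which is π − 1.19 = 1.95 rad open, resting on its stop. The green lid is flat to within 0.01 rad. Both adapters are in the blue case, and the gripper is clear at 0.40 m. I'll hand in.

```bash
python3 -c "
from cell import env,order
o=env.get_obs();print(o['force'],o['time_s']);print(order.sign_off())"
```

```text
[ 0.27620717 -0.68537272  0.37367639] 12.6
the job is handed in; nothing more can be done
None
```

The green lid is shut and the blue lid is leaning back on its stop. I handed the job in at 12.6 s of the 54 s allowed; sign-off reports no verdict.

I tipped the green lid forward from behind with the closed fingertips and it fell shut. Then I tilted the tool 50° sideways, slid the fingers under the blue tab from the right, and lifted the lid over in an arc. After that I drew the arm back up and clear.

Last checks, from both the scene and top cameras:
- **Green lid:** within 0.01 rad of flat.
- **Blue lid:** about 1.95 rad open and free of the robot.
- **Blue case and adapters:** the hinge is still where I first measured it, to within a few millimetres, and both blue adapters were visible inside.
- **Forces:** those I read while lifting stayed under about 2 N, with none left at the end.

I did not re-measure the green case's position, the vial, the marker or the side cutter. The vial, the marker and the green case looked unmoved in the last picture; the cutter was outside it. The green adapters were under the shut lid and could not be seen. No check failed or disagreed.

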